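# Isolate the charging dock, load the blue battery pack, switch back on

## Robot

A 6-joint arm with a two-finger parallel gripper is mounted at the origin on a cart in front of the work surface, level with it; the furniture and walls round the work are solid. World frame = base frame: x ahead of the robot, y to its left, z up, the work surface at z = 0. Lengths are in m, angles in rad, forces in N, time in s.
With the tool pointing down it reaches from about 0.375 to 0.975 m from the base axis. Payload 3.8 kg.
Tool frame: the origin (TCP) lies at the very end of the fingers, on their centre line; the grasp point (between the pads) lies 19 mm behind it (env.grip_depth is the distance from the TCP to the grasp point, in m); z points along the fingers, y is the line along which they close (so a half turn about z gives the same grasp; the last joint's range is limited). The gripper opens to 85 mm and grips with 20 to 120 N. Pads are 22 mm wide; open, the fingers measure 114 mm over their backs; the gripper's body (76 mm by 85 mm) begins 54 mm behind the grasp point. The pads swing forward as they close: fully open they stand 13 mm farther back than shut.
Start: joints at [1.207, 0.264, 1.604, -0, 1.274, -0.037], TCP at [0.217, 0.639, 0.198] pointing down, gripper open.
Joint ranges: [-2.63, 2.63], [-0.94, 2.18], [0.31, 2.57], [-1.31, 4.45], [0, 2.66], [-2.55, 2.55]. Speed limits (rad/s): [2.57, 2.57, 3.14, 3.14, 3.14, 3.14].

## Interface

Orientations are given as a 3x3 rotation matrix whose columns are the frame's x, y, z axes.
In Python, from station import env gives the robot as it stands. The module is installed in compiled form; this text tells all that it offers.
- The arm moves only by the shell command python3 -m crank 'ROWS' [FORCE]. ROWS is JSON, a list of rows, each an object of numbers: "dx", "dy", "dz": the shift along the world's x, y, z in mm; "wx", "wy", "wz": the turn, a rotation vector about the world's x, y, z in degrees; "gripper": the opening, from 0 (shut) to 1 (fully open). In form: [{"dx": .., "dy": .., "dz": .., "wx": .., "wy": .., "wz": .., "gripper": ..}, ...]. A call has 1 to 20 rows; each row is the pose to reach, as a shift and turn from the pose commanded when the call began; what a row does not reach only later rows make up. A row lasts 1/12 s, in which the tool goes at most 41.7 mm and 7.16 degrees, less where a joint would pass 70% of its speed; a pose out of reach is approached as far as the arm can. A call with a gripper value outside its range is refused whole. The fingers move at their own pace and stop on an object; FORCE is the grip in N (left out, the last holds). Time passes only in rows, so rows that repeat a pose let the fingers close. It gives the time, the measured TCP pose, the force, the opening and the grip force at its end, in the units of the state.
- env.state(): the state, without advancing time (a new reading comes with each control period).
- env.camera(name): name is "scene" or "top" or "wrist"; returns the picture (420x560x3 uint8, blue, green, red); there is no depth.
- env.get_calibration(name): a dict with "camera_matrix" (3x3 intrinsics, pixels), "R" (3x3) and "t" (3): a world point X has camera coordinates R X + t. Camera axes: x right, y down, z forward; pixel columns grow to the right and rows downward; lengths in m; the calibration is good to about 2 mm. A picture is of the moment at which its call begins: read the wrist's pose just before it. get_calibration takes no time and is no camera call; for the wrist camera it gives the pose at the moment of the call.
- env.sign_off(): hands the job in; it is judged then, once.
The state is a dict: "t": time; "joint_pos": joint angles; "joint_velocities": joint speeds; "joint_efforts": joint torques, N m; "position": TCP position; "tcp_rot": TCP orientation; "wrist_force": force on the tool from outside, world axes, zero at the start; "wrist_torque": the same for the moment, N m; "grip_width": opening from 0.0 (shut) to 1.0 (fully open); "gripper_force": force on a finger pad.
Only numpy, scipy, OpenCV 4.12 (cv2) and the standard library are available. Lean on these libraries where they do the work, as an engineer would, in place of code of your own. Each camera call takes 0.05 s, during which the arm holds its last target. There are 200 camera calls.

## Task

Put the blue-capped battery pack on charge: turn the dock's rotary isolator fully to off (pointer at the red dot), take the blue pack out of the caddy, set it down upright on the worktop to change your grip, and lower it gently, fully home, into the dock's bay. Then turn the isolator fully back to on (pointer at the green dot). Do not disturb the other two packs or the kitchen things standing about.

Things in the scene. Friction and masses are not known exactly. Their poses are not given: they have to be found in the camera images.
- dock: Charging dock, fixed, white on a black base, 104 (x) x 204 (y) x 75 mm. Origin on the worktop under its middle, x to its back, y to its left. Left (+y) is the open bay, right (-y) a housing 96 (x) x 122 (y, -105 to +17) mm, 74 mm high, with the isolator on top. The bay lies between the housing and an outer cheek 12 mm thick, 60 mm wide in x, 74 mm high
- dock_bay (a point): centre of the bay's floor, at [0, 51, 12] mm in the dock's frame, axes as the dock's. A pack fits with its long side along the dock's y, either way round: 68 mm between the cheeks, 62 mm high, so no room for fingers at its ends. In x 48 mm between kerbs only 5 mm high, open above to front and back: let the pack down held by its long faces, fingers closing along the dock's x
- isolator (a joint): rotary handle on the dock, vertical axis. 0 = on: bar along the dock's y, white pointer mark to the bay (+y), at the green dot. 1.571 = off: turned anticlockwise seen from above, bar along the dock's x, pointer to its front (-x), at the red dot. Stops at both ends; a spring detent (about 0.08 N m) pushes it to the nearer end once past the middle (0.785) and holds it
- isolator_grip (a point): point on the isolator's axis where its bar is pinched, at [0, -48, 105] mm in the dock's frame; x along the bar (pointer end at -x), z up; turns with the handle. The bar is 60 mm long, 14 mm thick, upright; its top is 8 mm above this point and it stands on a disc (62 mm across) 24 mm below this point. The sink's tall tap stands some 0.2 m to the right: come from the robot's side
- caddy: open wooden caddy, fixed, 134 (x) x 158 (y) x 55 mm, walls 5 mm, floor 5 mm; origin on the worktop under its middle, x to its back, y to its left. Two dividers as high as the walls make three compartments side by side in y, each 124 (x) x 46 (y) mm. One pack in each, in any order
- blue_pack: the pack to charge: black, blue cap, 60 (x) x 40 (y) x 50 (z) mm, 0.15 to 0.3 kg. Origin at its underside's centre, z up. It stands on the caddy's floor, long side (x) along the caddy's x, top level with the walls: 3 mm free at its long faces, 25 mm or more at each end, so it can be taken there only by its two ends (60 mm apart)
- orange_pack: same kind of pack with an orange cap; stays where it is in the caddy
- grey_pack: same kind of pack with a grey cap; stays where it is in the caddy
- jam_jar: jam jar, 69 mm across, 99 mm tall, loose bystander; origin at its underside's centre
- salt_shaker: glass salt shaker with a grey top, 44 mm across, 90 mm tall, loose bystander; origin at its underside's centre
- mug: white mug with blue pattern, 82 mm across, 91 mm tall, loose bystander; origin at its underside's centre
- spice_jar: spice jar with a black cap, 41 mm across, 105 mm tall, loose bystander; origin at its underside's centre
There are look-alikes about, which are no part of the job. Leave any purple or turquoise look-alike of the blue_pack alone.

How it is judged:
By the outcome, as a careful person would: the job done as asked, in the order asked, and still so for the second after the job is handed in, with the robot touching nothing.
It also fails if it takes over 72 s, if anything falls off the work surface, if the arm or the gripper's body presses on something with over 40 N, if the wrist force passes 120 N, or if a joint passes its speed limit or range.

## Working session

There is one attempt and no reset: what is moved stays moved. The work goes in short steps, Python scripts to look and compute and a shell command to move; the robot and the scene stay as the last step left them, time stands still between calls to the robot, and variables do not carry over. Pictures are saved under pics/ and viewed, at most 10 in all, crops included, and the job is handed in when it is done.

```bash
mkdir -p pics; cat > h.py <<'E'
import numpy as np, cv2
from station import env
def ray(cal,u,v,z):
    K,R,t=[np.array(cal[k]) for k in("camera_matrix","R","t")]
    d=R.T@np.linalg.inv(K)@np.array([u,v,1.]); c=-R.T@t
    return c+d*(z-c[2])/d[2]
def proj(cal,X):
    K,R,t=[np.array(cal[k]) for k in("camera_matrix","R","t")]
    p=K@(R@np.array(X)+t); return p[:2]/p[2]
E
python3 - <<'E'
from h import *
for n in("top","scene"):
    im=env.camera(n); cv2.imwrite(f"pics/{n}0.png",im); c=env.get_calibration(n); print(n,np.round(-np.array(c["R"]).T@c["t"],3),np.array(c["camera_matrix"])[0,0])
print(env.state())
E
```

```text
top [0.509 0.327 1.151] 398.716257135848
scene [ 0.162 -0.565  0.696] 427.7181379517576
{'t': 0.1, 'joint_pos': array([ 1.20709414e+00,  2.64670531e-01,  1.60524962e+00, -3.25543457e-05,
        1.27368775e+00, -3.69055849e-02]), 'joint_velocities': array([ 4.75626408e-04, -1.79529833e-03, -2.28969024e-03, -1.36809031e-03,
        1.74975099e-03, -5.60567121e-05]), 'joint_efforts': array([ 9.61973200e-06, -5.16707468e+01, -3.68587661e+01, -1.00118532e-04,
        6.43140200e-03,  2.97309850e-05]), 'position': array([0.21643977, 0.63858969, 0.19698491]), 'tcp_rot': array([[-9.47078581e-01,  3.21001073e-01, -6.87806096e-04],
       [ 3.21001807e-01,  9.47076687e-01, -1.89449722e-03],
       [ 4.32694785e-05, -2.01502474e-03, -9.99997969e-01]]), 'wrist_force': array([ 0.52401062, -0.02857238, -0.5217206 ]), 'wrist_torque': array([-0.00212366,  0.03864096, -0.00261026]), 'gripper_force': 0.0, 'grip_width': 0.9975788477132563}
```

View pics/top0.png

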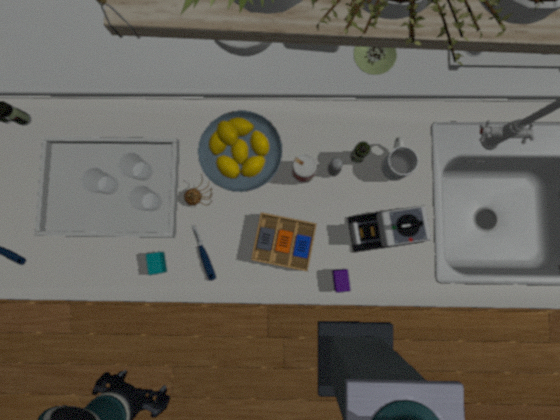

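View pics/scene0.png

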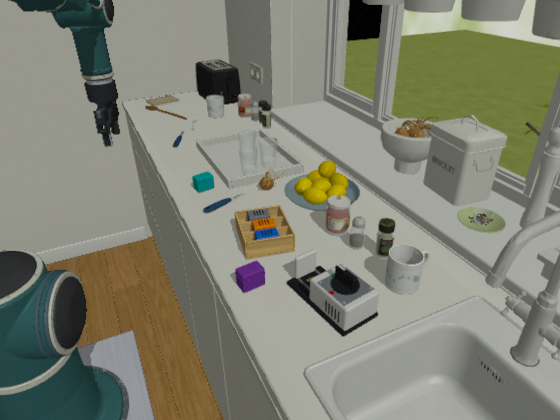

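The top view shows the caddy at about (285,242), with the blue pack on its right at (303,245). The dock is at about (388,229), with its isolator at (409,225). The purple look-alike is at (341,280). The jam jar, shaker, spice jar and mug stand behind the dock. Next I'll take a coarse measurement and a close crop.

```bash
python3 - <<'E'
from h import *
im=cv2.imread("pics/top0.png"); c=env.get_calibration("top")
hsv=cv2.cvtColor(im,cv2.COLOR_BGR2HSV)
def blob(lo,hi,z,name,box):
    m=cv2.inRange(hsv,lo,hi); k=np.zeros_like(m); x0,y0,x1,y1=box; k[y0:y1,x0:x1]=m[y0:y1,x0:x1]
    n,l,s,ce=cv2.connectedComponentsWithStats(k); i=1+np.argmax(s[1:,4]); r=cv2.minAreaRect(np.argwhere(l==i)[:,::-1].astype(np.float32))
    b=cv2.boxPoints(r); P=np.array([ray(c,*p,z) for p in b]); print(name,s[i,4],ce[i].round(1),ray(c,*ce[i],z).round(4)); print(P[:,:2].round(3).tolist())
B=(245,205,325,280)
blob((105,150,60),(130,255,255),.055,"blue",B)
blob((5,180,120),(14,255,255),.055,"orange",B)
blob((8,50,60),(30,200,255),.05,"caddy",B)
blob((130,80,40),(160,255,255),.05,"purple",(320,260,365,300))
blob((0,0,0),(180,255,60),.01,"dockdark",(340,200,435,255))
cal=env.get_calibration("wrist"); R=np.array(cal["R"]);s=env.state()
print("cam in tool",(s["tcp_rot"].T@(-R.T@cal["t"]-s["position"])).round(3),(R@s["tcp_rot"]).round(2).tolist(),cal["camera_matrix"][0][0])
for p in [(305,167),(336,166),(361,152),(401,161)]: print(p,ray(c,*p,.09).round(3))
cv2.imwrite("pics/crop0.png",cv2.resize(im[195:300,240:440],None,fx=4,fy=4,interpolation=cv2.INTER_CUBIC))
E
```

```text
blue 283 [301.7 245.9] [0.5217 0.2893 0.055 ]
[[0.497, 0.312], [0.553, 0.302], [0.547, 0.266], [0.491, 0.276]]
orange 178 [284.1 241. ] [0.5344 0.3376 0.055 ]
[[0.51, 0.362], [0.566, 0.351], [0.559, 0.315], [0.503, 0.325]]
caddy 1893 [282.6 241.2] [0.5339 0.3417 0.05  ]
[[0.482, 0.432], [0.615, 0.407], [0.585, 0.248], [0.453, 0.274]]
purple 322 [340.9 280.3] [0.4303 0.1822 0.05  ]
[[0.457, 0.206], [0.462, 0.165], [0.404, 0.159], [0.399, 0.2]]
dockdark 985 [367.4 231.5] [0.5655 0.1012 0.01  ]
[[0.608, 0.16], [0.625, 0.061], [0.524, 0.046], [0.506, 0.143]]
cam in tool [ 0.078 -0.001 -0.176] [[-0.0, 1.0, -0.0], [-0.95, -0.0, -0.31], [-0.31, 0.0, 0.95]] 358.3384024920359
(305, 167) [0.734 0.283 0.09 ]
(336, 166) [0.737 0.2   0.09 ]
(361, 152) [0.776 0.132 0.09 ]
(401, 161) [0.753 0.025 0.09 ]
```

View pics/crop0.png

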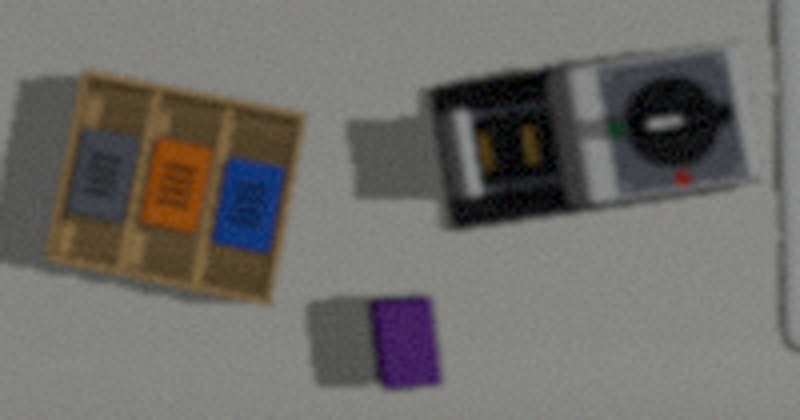

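The crop shows the caddy yawed by about -10°. The blue pack is in its right-hand compartment. The dock is yawed by about +9°, with its isolator at crop (670,122), the pointer towards the bay and the green dot, so it is on. I'll move to a wrist view above the dock.

```bash
python3 -m crank '[{"dx":100,"dy":-150,"dz":52,"wz":-15,"gripper":1},{"dx":100,"dy":-150,"dz":52,"wz":-15,"gripper":1},{"dx":100,"dy":-150,"dz":52,"wz":-15,"gripper":1},{"dx":100,"dy":-150,"dz":52,"wz":-15,"gripper":1},{"dx":343,"dy":-539,"dz":52,"wz":-62,"gripper":1},{"dx":343,"dy":-539,"dz":52,"wz":-62,"gripper":1},{"dx":343,"dy":-539,"dz":52,"wz":-62,"gripper":1},{"dx":343,"dy":-539,"dz":52,"wz":-62,"gripper":1},{"dx":343,"dy":-539,"dz":52,"wz":-62,"gripper":1},{"dx":343,"dy":-539,"dz":52,"wz":-62,"gripper":1},{"dx":343,"dy":-539,"dz":52,"wz":-62,"gripper":1},{"dx":343,"dy":-539,"dz":52,"wz":-62,"gripper":1},{"dx":343,"dy":-539,"dz":52,"wz":-62,"gripper":1},{"dx":343,"dy":-539,"dz":52,"wz":-62,"gripper":1},{"dx":343,"dy":-539,"dz":52,"wz":-62,"gripper":1},{"dx":343,"dy":-539,"dz":52,"wz":-62,"gripper":1},{"dx":343,"dy":-539,"dz":52,"wz":-62,"gripper":1},{"dx":343,"dy":-539,"dz":52,"wz":-62,"gripper":1},{"dx":343,"dy":-539,"dz":52,"wz":-62,"gripper":1},{"dx":343,"dy":-539,"dz":52,"wz":-62,"gripper":1}]' 30
cat > look.py <<'E'
import sys; from h import *
n=sys.argv[1]; cal=env.get_calibration("wrist"); im=env.camera("wrist"); cv2.imwrite(f"pics/{n}.png",im)
np.savez(f"pics/{n}.npz",**cal)
s=env.state(); print(s["t"],s["position"].round(4),s["tcp_rot"].round(3).tolist())
E
python3 look.py w1
```

```text
0.15 [0.2164 0.6387 0.1971] [[-0.947, 0.321, -0.001], [0.321, 0.947, -0.002], [0.0, -0.002, -1.0]]validation failed for argument at $[0]...
```

View pics/w1.png

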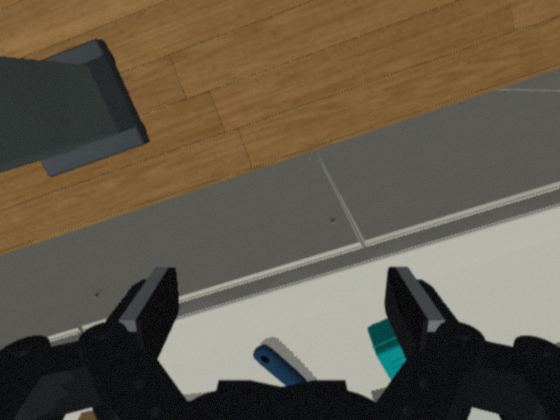

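The first call was refused because every field is needed, so the arm didn't move. The picture shows only the floor and the start area. I'll resend with all fields.

```bash
python3 -m crank '[{"dx":100,"dy":-150,"dz":52,"wx":0,"wy":0,"wz":-15,"gripper":1},{"dx":100,"dy":-150,"dz":52,"wx":0,"wy":0,"wz":-15,"gripper":1},{"dx":100,"dy":-150,"dz":52,"wx":0,"wy":0,"wz":-15,"gripper":1},{"dx":100,"dy":-150,"dz":52,"wx":0,"wy":0,"wz":-15,"gripper":1},{"dx":343,"dy":-539,"dz":52,"wx":0,"wy":0,"wz":-62,"gripper":1},{"dx":343,"dy":-539,"dz":52,"wx":0,"wy":0,"wz":-62,"gripper":1},{"dx":343,"dy":-539,"dz":52,"wx":0,"wy":0,"wz":-62,"gripper":1},{"dx":343,"dy":-539,"dz":52,"wx":0,"wy":0,"wz":-62,"gripper":1},{"dx":343,"dy":-539,"dz":52,"wx":0,"wy":0,"wz":-62,"gripper":1},{"dx":343,"dy":-539,"dz":52,"wx":0,"wy":0,"wz":-62,"gripper":1},{"dx":343,"dy":-539,"dz":52,"wx":0,"wy":0,"wz":-62,"gripper":1},{"dx":343,"dy":-539,"dz":52,"wx":0,"wy":0,"wz":-62,"gripper":1},{"dx":343,"dy":-539,"dz":52,"wx":0,"wy":0,"wz":-62,"gripper":1},{"dx":343,"dy":-539,"dz":52,"wx":0,"wy":0,"wz":-62,"gripper":1},{"dx":343,"dy":-539,"dz":52,"wx":0,"wy":0,"wz":-62,"gripper":1},{"dx":343,"dy":-539,"dz":52,"wx":0,"wy":0,"wz":-62,"gripper":1},{"dx":343,"dy":-539,"dz":52,"wx":0,"wy":0,"wz":-62,"gripper":1},{"dx":343,"dy":-539,"dz":52,"wx":0,"wy":0,"wz":-62,"gripper":1},{"dx":343,"dy":-539,"dz":52,"wx":0,"wy":0,"wz":-62,"gripper":1},{"dx":343,"dy":-539,"dz":52,"wx":0,"wy":0,"wz":-62,"gripper":1}]' 30
python3 look.py w2
```

```text
t: 1.82
position: [0.5589, 0.1014, 0.25]
tcp_rot: [[-0.162, 0.987, -0.001], [0.987, 0.162, 0.0], [0.0, -0.001, -1.0]]
wrist_force: [0.2, 0.7, 0.0]
grip_width: 1.0
gripper_force: 0.0
1.8667 [0.559  0.1015 0.2501] [[-0.163, 0.987, -0.0], [0.987, 0.163, 0.0], [0.0, -0.0, -1.0]]
```

View pics/w2.png

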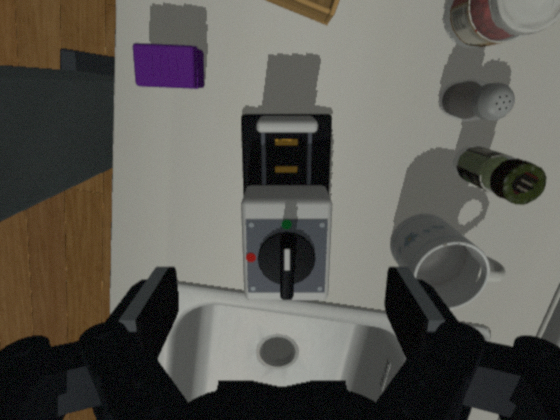

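The wrist view shows the dock with the bay's gold contacts at (286,155), the disc centre at about (287,258), the green dot at (287,224) and the red dot at (251,257). The bar lies along the dock's y, pointer to the bay, so it is on. Next I'll measure precisely.

```bash
cat > dock.py <<'E'
import sys; from h import *
n=sys.argv[1]; im=cv2.imread(f"pics/{n}.png"); c=dict(np.load(f"pics/{n}.npz")); hsv=cv2.cvtColor(im,cv2.COLOR_BGR2HSV)
box=(230,100,345,310)
def cen(lo,hi,z,nm):
    m=cv2.inRange(hsv,lo,hi); k=np.zeros_like(m); x0,y0,x1,y1=box; k[y0:y1,x0:x1]=m[y0:y1,x0:x1]
    N,l,s,ce=cv2.connectedComponentsWithStats(k); i=1+np.argmax(s[1:,4]); p=ray(c,*ce[i],z); print(nm,s[i,4],ce[i].round(1),p.round(4)); return p[:2]
g=cen((40,100,30),(85,255,255),.075,"green"); r=cen((0,150,80),(6,255,255),.075,"red")
d=g-r; R=np.hypot(*d)/2**.5; a=np.arctan2(d[1],d[0])-np.pi/4; ax=r+R*np.array([np.cos(a),np.sin(a)]); print("yaw",np.degrees(a),"r",R,"axis",ax)
# dark edges of base per row
gray=cv2.cvtColor(im,cv2.COLOR_BGR2GRAY)
L=[];Rr=[]
for v in range(125,182,3):
    row=np.where(gray[v,225:350]<60)[0]
    L.append(ray(c,225+row[0]-.5,v,.012)[:2]);Rr.append(ray(c,225+row[-1]+.5,v,.012)[:2])
for nm,E in(("front",L),("back",Rr)):
    vx,vy,x,y=cv2.fitLine(np.array(E,np.float32),cv2.DIST_HUBER,0,.01,.01).ravel(); print(nm,"yaw",np.degrees(np.arctan2(-vx*np.sign(vy),abs(vy))),x,y)
print("mid dist",np.linalg.norm(np.mean(L,0)-np.mean(Rr,0)))
# plate (greyish-blue) and top edge of base
col=[np.where(gray[105:140,u]<60)[0][0]+105 for u in range(250,325,3)]
T=np.array([ray(c,u,v-.5,.012)[:2] for u,v in zip(range(250,325,3),col)],np.float32)
vx,vy,x,y=cv2.fitLine(T,cv2.DIST_HUBER,0,.01,.01).ravel(); print("left end yaw",np.degrees(np.arctan2(vy*np.sign(vx),abs(vx))),x,y)
# disc
m=((gray<70)*255).astype(np.uint8); k=np.zeros_like(m);k[228:300,250:326]=m[228:300,250:326]; k=cv2.morphologyEx(k,cv2.MORPH_OPEN,np.ones((5,5)))
cn=max(cv2.findContours(k,0,2)[0],key=cv2.contourArea); (u,v),rad=cv2.minEnclosingCircle(cn); e=cv2.fitEllipse(cn); print("disc",u,v,rad,e, ray(c,*e[0],.081).round(4))
cn=np.array([[255,255]]);
w=((gray>140)*255).astype(np.uint8); k=np.zeros_like(w);k[240:285,275:298]=w[240:285,275:298]
M=cv2.moments(k,True); p=(M["m10"]/M["m00"],M["m01"]/M["m00"]); print("mark",p,ray(c,*p,.113).round(4))
D=np.array([[np.cos(a),-np.sin(a)],[np.sin(a),np.cos(a)]]); 
mid=(np.mean(L,0)+np.mean(Rr,0))/2
print("axis in dock check: origin from axis",ax-D@[0,-.048],"mid base lateral of axis (mm)",(D.T@(mid-ax)*1000).round(1),"left end y of axis",(D.T@(np.array([x,y])-ax)*1000).round(1))
E
python3 dock.py w2
```

```text
green 80 [286.4 224.1] [0.5735 0.0423 0.075 ]
red 60 [250.4 257. ] [ 0.5414 -0.0018  0.075 ]
yaw 8.925889454943 r 0.03851783958233225 axis [0.57944024 0.00421431]
front yaw 8.901407 0.5132538 0.094164684
back yaw 10.270007 0.6130883 0.1169019
mid dist 0.10216571579673842
left end yaw 9.347362 0.56037414 0.15023512
disc 286.9699401855469 262.4623107910156 36.6583137512207 ((286.39642333984375, 257.33685302734375), (55.44622039794922, 70.92982482910156), 2.2811856269836426) [0.5793 0.0072 0.081 ]
mark (286.8909090909091, 259.43636363636364) [0.5771 0.0208 0.113 ]
axis in dock check: origin from axis [0.57199271 0.05163302] mid base lateral of axis (mm) [ -0.3 103.3] left end y of axis [  3.8 147.2]
```

```bash
python3 -m crank '[{"dx":10,"dy":-40,"dz":-40,"wx":0,"wy":0,"wz":0,"gripper":0.5},{"dx":15,"dy":-70,"dz":-80,"wx":0,"wy":0,"wz":0,"gripper":0.5},{"dx":20,"dy":-97,"dz":-110,"wx":0,"wy":0,"wz":0,"gripper":0.5},{"dx":20,"dy":-97,"dz":-110,"wx":0,"wy":0,"wz":0,"gripper":0.5},{"dx":20,"dy":-97,"dz":-110,"wx":0,"wy":0,"wz":0,"gripper":0.5},{"dx":20,"dy":-97,"dz":-110,"wx":0,"wy":0,"wz":0,"gripper":0.5},{"dx":20,"dy":-97,"dz":-110,"wx":0,"wy":0,"wz":0,"gripper":0.5},{"dx":20,"dy":-97,"dz":-110,"wx":0,"wy":0,"wz":0,"gripper":0.5}]' 30
python3 look.py w3; python3 - <<'E'
import cv2;im=cv2.imread("pics/w3.png");cv2.imwrite("pics/w3c.png",im)
E
```

```text
t: 2.53
position: [0.5811, 0.0047, 0.1424]
tcp_rot: [[-0.163, 0.987, 0.004], [0.987, 0.163, 0.0], [-0.0, 0.004, -1.0]]
wrist_force: [-0.3, 0.6, 0.4]
grip_width: 0.496
gripper_force: 0.0
2.5833 [0.5811 0.0046 0.1425] [[-0.163, 0.987, 0.004], [0.987, 0.163, 0.0], [-0.0, 0.004, -1.0]]
```

View pics/w3.png

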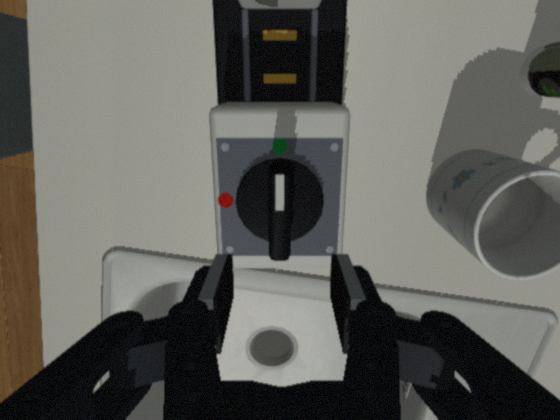

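This view shows the bar centred between the fingers at column 280. The red dot is at (225,200), green at (280,146) and the disc at (280,200). I'll re-measure from this closer view.

```bash
python3 - <<'E'
from h import *
im=cv2.imread("pics/w3.png"); c=dict(np.load("pics/w3.npz")); hsv=cv2.cvtColor(im,cv2.COLOR_BGR2HSV)
def cen(lo,hi,z,nm):
    m=cv2.inRange(hsv,lo,hi); k=np.zeros_like(m); k[130:250,200:350]=m[130:250,200:350]
    N,l,s,ce=cv2.connectedComponentsWithStats(k); i=1+np.argmax(s[1:,4]); p=ray(c,*ce[i],z); print(nm,s[i,4],ce[i].round(1)); return p[:2]
for z in(.074,.076):
    g=cen((40,100,30),(85,255,255),z,"g"); r=cen((0,150,80),(6,255,255),z,"r")
    d=g-r; R=np.hypot(*d)/2**.5; a=np.arctan2(d[1],d[0])-np.pi/4; print("yaw",np.degrees(a),"r",R,"axis",r+R*np.array([np.cos(a),np.sin(a)]))
gray=cv2.cvtColor(im,cv2.COLOR_BGR2GRAY)
# disc extremes: left/right edges per row through the middle
pts=[]
for v in range(175,228,4):
    row=np.where(gray[v,222:345]<60)[0]; pts+= [ray(c,222+row[0]-.5,v,.081)[:2],ray(c,222+row[-1]+.5,v,.081)[:2]]
P=np.array(pts); A=np.c_[2*P,np.ones(len(P))]; s=np.linalg.lstsq(A,(P**2).sum(1),rcond=None)[0]; print("disc circle",s[:2],"r",np.sqrt(s[2]+s[0]**2+s[1]**2))
# bar end points at z .113: pointer mark ends and bar end
col=gray[150:270,280]; print(col[::4].tolist())
for v in(157,175,210,259): print(v,ray(c,280,v,.113).round(4))
E
```

```text
g 207 [279.3 146.1]
r 156 [225.2 200. ]
yaw 9.233898080009943 r 0.03866725394436893 axis [0.57949362 0.00406348]
g 207 [279.3 146.1]
r 156 [225.2 200. ]
yaw 9.233898080009853 r 0.038350788991371156 axis [0.57939513 0.00469268]
disc circle [0.57779533 0.00646977] r 0.03229193872034262
[41, 46, 25, 11, 12, 4, 84, 150, 153, 152, 150, 149, 147, 153, 154, 101, 14, 27, 27, 21, 25, 20, 29, 22, 28, 20, 23, 23, 155, 152]
157 [0.5738 0.0422 0.113 ]
175 [0.5755 0.0316 0.113 ]
210 [0.579  0.0101 0.113 ]
259 [ 0.5843 -0.0224  0.113 ]
```

```bash
python3 -m crank '[{"dx":-2,"dy":1,"dz":-20,"wx":0,"wy":0,"wz":0,"gripper":0.5},{"dx":-2,"dy":1,"dz":-40,"wx":0,"wy":0,"wz":0,"gripper":0.5},{"dx":-2,"dy":1,"dz":-52,"wx":0,"wy":0,"wz":0,"gripper":0.5},{"dx":-2,"dy":1,"dz":-52,"wx":0,"wy":0,"wz":0,"gripper":0.5},{"dx":-2,"dy":1,"dz":-52,"wx":0,"wy":0,"wz":0,"gripper":0.1},{"dx":-2,"dy":1,"dz":-52,"wx":0,"wy":0,"wz":0,"gripper":0.1},{"dx":-2,"dy":1,"dz":-52,"wx":0,"wy":0,"wz":0,"gripper":0.05},{"dx":-2,"dy":1,"dz":-52,"wx":0,"wy":0,"wz":0,"gripper":0.05},{"dx":-2,"dy":1,"dz":-52,"wx":0,"wy":0,"wz":0,"gripper":0.05}]' 30
```

```text
t: 3.33
position: [0.5785, 0.0042, 0.0892]
tcp_rot: [[-0.161, 0.987, 0.002], [0.987, 0.161, -0.0], [-0.0, 0.002, -1.0]]
wrist_force: [-0.5, 0.1, 0.1]
grip_width: 0.05
gripper_force: 0.0
```

```bash
python3 -m crank '[{"dx":0,"dy":0,"dz":0,"wx":0,"wy":0,"wz":0,"gripper":0},{"dx":0,"dy":0,"dz":0,"wx":0,"wy":0,"wz":0,"gripper":0},{"dx":0,"dy":0,"dz":0,"wx":0,"wy":0,"wz":0,"gripper":0}]' 30
python3 look.py w4
```

```text
t: 3.58
position: [0.5777, 0.0042, 0.0883]
tcp_rot: [[-0.161, 0.987, 0.0], [0.987, 0.161, -0.0], [-0.0, 0.0, -1.0]]
wrist_force: [-0.2, 0.7, -0.3]
grip_width: -0.001
gripper_force: 0.0
3.6333 [0.5777 0.0042 0.0882] [[-0.161, 0.987, 0.0], [0.987, 0.161, 0.0], [-0.0, 0.0, -1.0]]
```

View pics/w4.png

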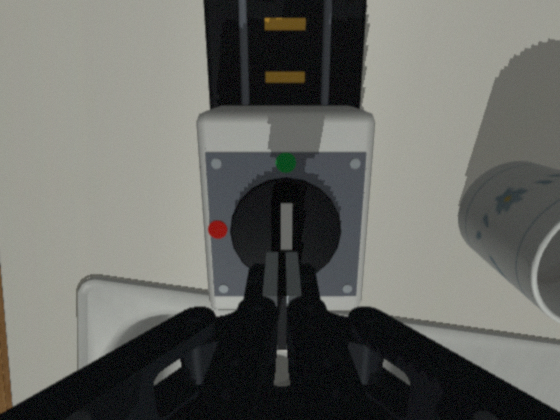

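The wrist view shows the fingers fully shut with no bar between them. The tips are at about (282,252) and the disc centre at about (286,229). I need the side view to see why.

```bash
python3 - <<'E'
from h import *
s=env.state()
im=env.camera("scene"); cv2.imwrite("pics/s4.png",im); c=env.get_calibration("scene")
for nm,X in (("tcp",s["position"]),("axis z.113",(.579,.005,.113)),("axis z.081",(.579,.005,.081)),("housing corner -x,-y top",(.579-.048+.009,.005-.057-.0076,.074))): print(nm,proj(c,X).round(1))
w=dict(np.load("pics/w4.npz"))
for nm,X in (("tcp",s["position"]),("axis z.113",(.579,.005,.113)),("axis z.081",(.579,.005,.081))): print("w",nm,proj(w,X).round(1))
g=ray(w,286,162,.075);r=ray(w,218,229,.075);d=(g-r)[:2];R=np.hypot(*d)/2**.5;a=np.arctan2(d[1],d[0])-np.pi/4;print(R,np.degrees(a),r[:2]+R*np.array([np.cos(a),np.sin(a)]))
u,v=proj(c,(.579,.005,.09)).astype(int); cv2.imwrite("pics/s4c.png",cv2.resize(im[v-75:v+75,u-100:u+100],None,fx=4,fy=4,interpolation=cv2.INTER_CUBIC)); print(u-100,v-75)
E
```

```text
tcp [345.1 281.4]
axis z.113 [346.2 272. ]
axis z.081 [345.2 283.6]
housing corner -x,-y top [346.2 311.7]
w tcp [282.  238.1]
w axis z.113 [285.2 258.5]
w axis z.081 [284.6 231.9]
0.03861532297485311 9.374230591868223 [0.57987517 0.0044902 ]
245 205
```

View pics/s4c.png

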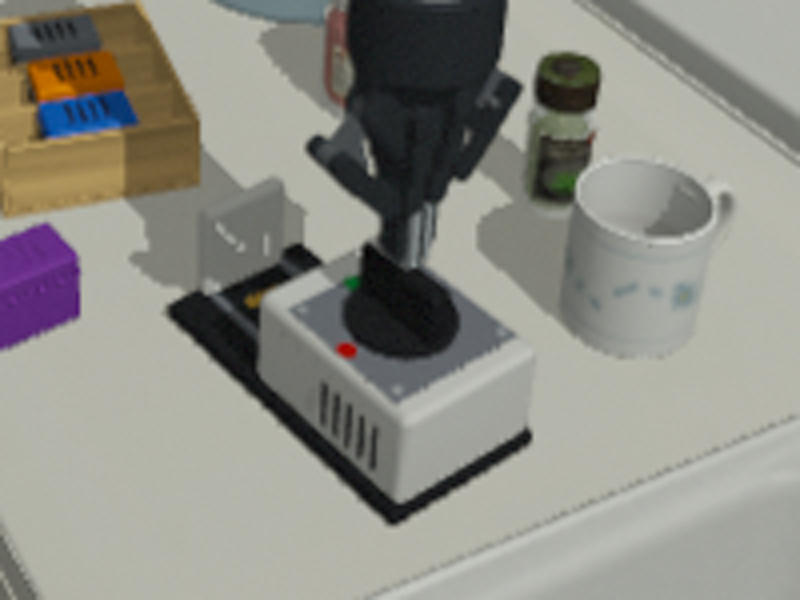

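The side view shows the shut fingertips at about crop (418,266), which is level with or above the bar's top (about z 0.115). The reported TCP is at z 0.088, so the real fingertips end about 25 mm short of it. I'll confirm with a gentle touch on top of the bar.

```bash
python3 -c "
from station import env; print(env.grip_depth)"
python3 -m crank '[{"dx":1,"dy":0,"dz":-1,"wx":0,"wy":0,"wz":0,"gripper":0},{"dx":1,"dy":0,"dz":-2,"wx":0,"wy":0,"wz":0,"gripper":0},{"dx":1,"dy":0,"dz":-3,"wx":0,"wy":0,"wz":0,"gripper":0}]'
python3 -m crank '[{"dx":0,"dy":0,"dz":-1,"wx":0,"wy":0,"wz":0,"gripper":0},{"dx":0,"dy":0,"dz":-2,"wx":0,"wy":0,"wz":0,"gripper":0}]'
```

```text
0.0187
t: 3.93
position: [0.5787, 0.0043, 0.085]
tcp_rot: [[-0.161, 0.987, -0.0], [0.987, 0.161, 0.0], [0.0, -0.0, -1.0]]
wrist_force: [-1.0, -0.0, 0.8]
grip_width: 0.004
gripper_force: 0.0
t: 4.1
position: [0.5786, 0.0043, 0.0829]
tcp_rot: [[-0.161, 0.987, -0.0], [0.987, 0.161, -0.0], [0.0, -0.0, -1.0]]
wrist_force: [0.2, 0.6, -0.1]
grip_width: 0.0
gripper_force: 0.0
```

```bash

python3 -m crank '[{"dx":0,"dy":0,"dz":-1,"wx":0,"wy":0,"wz":0,"gripper":0},{"dx":0,"dy":0,"dz":-2,"wx":0,"wy":0,"wz":0,"gripper":0}]'
python3 -m crank '[{"dx":0,"dy":0,"dz":-1,"wx":0,"wy":0,"wz":0,"gripper":0},{"dx":0,"dy":0,"dz":-2,"wx":0,"wy":0,"wz":0,"gripper":0}]' | grep -E "pos|force"
```

```text
t: 4.27
position: [0.5786, 0.0043, 0.081]
tcp_rot: [[-0.161, 0.987, -0.0], [0.987, 0.161, 0.0], [0.0, -0.0, -1.0]]
wrist_force: [-0.4, 0.4, -0.6]
grip_width: -0.002
gripper_force: 0.0
position: [0.5788, 0.0043, 0.0804]
wrist_force: [-4.6, 0.2, 12.9]
gripper_force: 6.2
```

Contact came at reported z 0.0805. The bar's top is at 0.113, so the real tips lie about 32 mm above the reported TCP. From here on I'll allow for that. Next I lift, open, descend to about z 0.057 and pinch.

```bash

python3 -m crank '[{"dx":1,"dy":1,"dz":15,"wx":0,"wy":0,"wz":0,"gripper":0.45},{"dx":1,"dy":1,"dz":15,"wx":0,"wy":0,"wz":0,"gripper":0.45},{"dx":1,"dy":1,"dz":15,"wx":0,"wy":0,"wz":0,"gripper":0.45},{"dx":1,"dy":1,"dz":5,"wx":0,"wy":0,"wz":0,"gripper":0.45},{"dx":1,"dy":1,"dz":-5,"wx":0,"wy":0,"wz":0,"gripper":0.45},{"dx":1,"dy":1,"dz":-14,"wx":0,"wy":0,"wz":0,"gripper":0.45},{"dx":1,"dy":1,"dz":-22,"wx":0,"wy":0,"wz":0,"gripper":0.45},{"dx":1,"dy":1,"dz":-22,"wx":0,"wy":0,"wz":0,"gripper":0.1},{"dx":1,"dy":1,"dz":-22,"wx":0,"wy":0,"wz":0,"gripper":0.1},{"dx":1,"dy":1,"dz":-22,"wx":0,"wy":0,"wz":0,"gripper":0.1},{"dx":1,"dy":1,"dz":-22,"wx":0,"wy":0,"wz":0,"gripper":0.1}]' 30
```

```text
t: 5.35
position: [0.5795, 0.0055, 0.0558]
tcp_rot: [[-0.161, 0.987, -0.0], [0.987, 0.161, 0.0], [0.0, -0.0, -1.0]]
wrist_force: [4.9, 0.0, -13.7]
grip_width: 0.154
gripper_force: 35.0
```

Gripped (width 0.154, 35 N). Now I turn it anticlockwise, half of the way first.

```bash

python3 -m crank '[{"dx":0,"dy":0,"dz":0,"wx":0,"wy":0,"wz":6,"gripper":0.1},{"dx":0,"dy":0,"dz":0,"wx":0,"wy":0,"wz":12,"gripper":0.1},{"dx":0,"dy":0,"dz":0,"wx":0,"wy":0,"wz":18,"gripper":0.1},{"dx":0,"dy":0,"dz":0,"wx":0,"wy":0,"wz":24,"gripper":0.1},{"dx":0,"dy":0,"dz":0,"wx":0,"wy":0,"wz":30,"gripper":0.1},{"dx":0,"dy":0,"dz":0,"wx":0,"wy":0,"wz":36,"gripper":0.1},{"dx":0,"dy":0,"dz":0,"wx":0,"wy":0,"wz":42,"gripper":0.1}]' 30
python3 -c "
from station import env; print(env.state()['wrist_torque'])"
```

```text
t: 5.93
position: [0.5795, 0.0054, 0.0558]
tcp_rot: [[-0.783, 0.622, -0.0], [0.622, 0.783, 0.0], [0.0, 0.0, -1.0]]
wrist_force: [4.9, 0.6, -12.6]
grip_width: 0.156
gripper_force: 35.0
[ 0.10640587 -0.92295879 -0.05870987]
```

```bash

python3 -m crank '[{"dx":0,"dy":0,"dz":0,"wx":0,"wy":0,"wz":7,"gripper":0.1},{"dx":0,"dy":0,"dz":0,"wx":0,"wy":0,"wz":14,"gripper":0.1},{"dx":0,"dy":0,"dz":0,"wx":0,"wy":0,"wz":21,"gripper":0.1},{"dx":0,"dy":0,"dz":0,"wx":0,"wy":0,"wz":28,"gripper":0.1},{"dx":0,"dy":0,"dz":0,"wx":0,"wy":0,"wz":35,"gripper":0.1},{"dx":0,"dy":0,"dz":0,"wx":0,"wy":0,"wz":42,"gripper":0.1},{"dx":0,"dy":0,"dz":0,"wx":0,"wy":0,"wz":49,"gripper":0.1},{"dx":0,"dy":0,"dz":0,"wx":0,"wy":0,"wz":49,"gripper":0.1}]' 30
python3 -c "
from station import env; print(env.state()['wrist_torque'])"
```

```text
t: 6.6
position: [0.5796, 0.0054, 0.0558]
tcp_rot: [[-0.983, -0.182, -0.0], [-0.182, 0.983, 0.0], [-0.0, 0.0, -1.0]]
wrist_force: [5.2, 0.3, -14.0]
grip_width: 0.159
gripper_force: 35.7
[-0.04509874 -0.95977215 -0.58522263]
```

At the stop (torque 0.59 N m, heading 100.5°). I'll release, rise and go to view the caddy.

```bash

python3 -m crank '[{"dx":0,"dy":0,"dz":0,"wx":0,"wy":0,"wz":-1,"gripper":0.5},{"dx":0,"dy":0,"dz":0,"wx":0,"wy":0,"wz":-1,"gripper":0.5},{"dx":0,"dy":0,"dz":0,"wx":0,"wy":0,"wz":-1,"gripper":0.5},{"dx":0,"dy":0,"dz":40,"wx":0,"wy":0,"wz":-1,"gripper":0.5},{"dx":0,"dy":0,"dz":80,"wx":0,"wy":0,"wz":-1,"gripper":0.7},{"dx":-10,"dy":30,"dz":110,"wx":0,"wy":0,"wz":-8,"gripper":1},{"dx":-50,"dy":235,"dz":194,"wx":0,"wy":0,"wz":-111,"gripper":1},{"dx":-50,"dy":235,"dz":194,"wx":0,"wy":0,"wz":-111,"gripper":1},{"dx":-50,"dy":235,"dz":194,"wx":0,"wy":0,"wz":-111,"gripper":1},{"dx":-50,"dy":235,"dz":194,"wx":0,"wy":0,"wz":-111,"gripper":1},{"dx":-50,"dy":235,"dz":194,"wx":0,"wy":0,"wz":-111,"gripper":1},{"dx":-50,"dy":235,"dz":194,"wx":0,"wy":0,"wz":-111,"gripper":1},{"dx":-50,"dy":235,"dz":194,"wx":0,"wy":0,"wz":-111,"gripper":1},{"dx":-50,"dy":235,"dz":194,"wx":0,"wy":0,"wz":-111,"gripper":1},{"dx":-50,"dy":235,"dz":194,"wx":0,"wy":0,"wz":-111,"gripper":1},{"dx":-50,"dy":235,"dz":194,"wx":0,"wy":0,"wz":-111,"gripper":1},{"dx":-50,"dy":235,"dz":194,"wx":0,"wy":0,"wz":-111,"gripper":1},{"dx":-50,"dy":235,"dz":194,"wx":0,"wy":0,"wz":-111,"gripper":1},{"dx":-50,"dy":235,"dz":194,"wx":0,"wy":0,"wz":-111,"gripper":1},{"dx":-50,"dy":235,"dz":194,"wx":0,"wy":0,"wz":-111,"gripper":1}]' 30
python3 -m crank '[{"dx":0,"dy":0,"dz":0,"wx":0,"wy":0,"wz":0,"gripper":1},{"dx":0,"dy":0,"dz":0,"wx":0,"wy":0,"wz":0,"gripper":1},{"dx":0,"dy":0,"dz":0,"wx":0,"wy":0,"wz":0,"gripper":1}]' >/dev/null
python3 look.py w5
```

```text
t: 8.27
position: [0.5299, 0.2403, 0.2525]
tcp_rot: [[0.115, 0.993, 0.001], [0.993, -0.115, 0.0], [0.001, 0.001, -1.0]]
wrist_force: [-0.2, 0.2, -0.6]
grip_width: 1.002
gripper_force: 0.0
8.5667 [0.5297 0.2403 0.2517] [[0.106, 0.994, 0.001], [0.994, -0.106, 0.0], [0.0, 0.001, -1.0]]
```

View pics/w5.png

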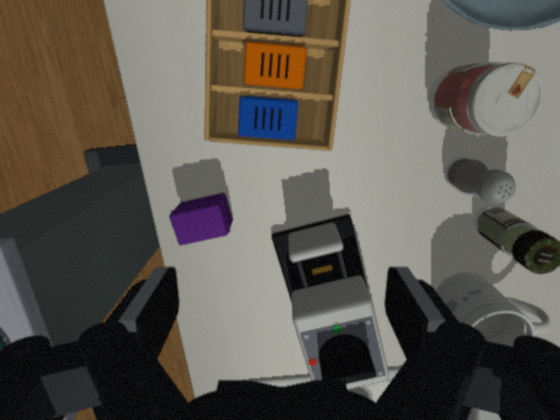

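The wrist view shows the blue cap at about (268,119), aligned with its compartment in the caddy, with orange and grey above it in the picture. The dock bay is at (320,265). The dial is largely hidden at the bottom. I'll measure the pack and the caddy's right-hand compartment.

```bash
python3 - <<'E'
from h import *
im=cv2.imread("pics/w5.png"); c=dict(np.load("pics/w5.npz")); hsv=cv2.cvtColor(im,cv2.COLOR_BGR2HSV)
m=cv2.inRange(hsv,(105,120,50),(130,255,255)); k=np.zeros_like(m);k[80:160,200:340]=m[80:160,200:340]
k=cv2.morphologyEx(k,cv2.MORPH_CLOSE,np.ones((9,9)))
cn=max(cv2.findContours(k,0,2)[0],key=cv2.contourArea); b=cv2.boxPoints(cv2.minAreaRect(cn)); P=np.array([ray(c,*p,.055)[:2] for p in b]); print(b.round(1).tolist()); print(P.round(4).tolist(),"centre",P.mean(0).round(4))
e=[P[(i+1)%4]-P[i] for i in range(4)]; print([ (round(np.hypot(*x)*1000,1),round(np.degrees(np.arctan2(x[1],x[0])),1)) for x in e])
# wooden caddy extents in the blue compartment columns (row 119) and right wall
w=cv2.inRange(hsv,(8,40,50),(30,220,255)); r=np.where(w[119,150:400])[0]+150; print("caddy row119",r[0],r[-1],ray(c,r[0],119,.055)[:2].round(4),ray(c,r[-1],119,.055)[:2].round(4))
q=np.where(w[100:170,320])[0]+100; print("col320 wood",q.min(),q.max(),ray(c,320,q.max(),.055)[:2].round(4)); q=np.where(w[100:170,220])[0]+100;print("col220",q.max(),ray(c,220,q.max(),.055)[:2].round(4))
print(env.camera("top").shape); 
s=env.state();print(s["position"],np.degrees(np.arctan2(*s["tcp_rot"][[1,0],1])))
E
```

```text
[[236.6999969482422, 135.10000610351562], [240.0, 95.0999984741211], [297.79998779296875, 99.9000015258789], [294.5, 140.0]]
[[0.4869, 0.274], [0.4959, 0.313], [0.5529, 0.3022], [0.5458, 0.2628]] centre [0.5204 0.288 ]
[(np.float64(40.0), np.float64(77.0)), (np.float64(58.0), np.float64(-10.7)), (np.float64(40.1), np.float64(-100.2)), (np.float64(60.0), np.float64(169.2))]
caddy row119 205 335 [0.4572 0.2936] [0.5888 0.2796]
col320 wood 100 150 [0.5713 0.2496]
col220 142 [0.4687 0.2689]
(420, 560, 3)
[0.52975766 0.240269   0.25155164] -6.13736291122559
```

```bash

python3 -m crank '[{"dx":-9,"dy":48,"dz":-40,"wx":0,"wy":0,"wz":-4.7,"gripper":0.88},{"dx":-9,"dy":48,"dz":-80,"wx":0,"wy":0,"wz":-4.7,"gripper":0.88},{"dx":-9,"dy":48,"dz":-120,"wx":0,"wy":0,"wz":-4.7,"gripper":0.88},{"dx":-9,"dy":48,"dz":-160,"wx":0,"wy":0,"wz":-4.7,"gripper":0.88},{"dx":-9,"dy":48,"dz":-190,"wx":0,"wy":0,"wz":-4.7,"gripper":0.88},{"dx":-9,"dy":48,"dz":-210,"wx":0,"wy":0,"wz":-4.7,"gripper":0.88},{"dx":-9,"dy":48,"dz":-220,"wx":0,"wy":0,"wz":-4.7,"gripper":0.88},{"dx":-9,"dy":48,"dz":-220,"wx":0,"wy":0,"wz":-4.7,"gripper":0.88},{"dx":-9,"dy":48,"dz":-220,"wx":0,"wy":0,"wz":-4.7,"gripper":0.88}]' 30
python3 look.py w6
python3 - <<'E'
from h import *
im=cv2.imread("pics/w6.png");c=dict(np.load("pics/w6.npz"));hsv=cv2.cvtColor(im,cv2.COLOR_BGR2HSV)
m=cv2.inRange(hsv,(105,120,40),(130,255,255));m=cv2.morphologyEx(m,cv2.MORPH_CLOSE,np.ones((9,9)))
cn=max(cv2.findContours(m,0,2)[0],key=cv2.contourArea);b=cv2.boxPoints(cv2.minAreaRect(cn));P=np.array([ray(c,*p,.055)[:2] for p in b]);print(b.round().tolist(),P.round(4).tolist(),P.mean(0))
e=[P[(i+1)%4]-P[i] for i in range(4)]; print([ (round(np.hypot(*x)*1000,1),round(np.degrees(np.arctan2(x[1],x[0])),1)) for x in e])
E
```

```text
t: 9.37
position: [0.5214, 0.2885, 0.0319]
tcp_rot: [[0.189, 0.982, 0.001], [0.982, -0.189, 0.0], [0.0, 0.001, -1.0]]
wrist_force: [0.9, 0.6, 0.2]
grip_width: 0.879
gripper_force: 0.0
9.4167 [0.5224 0.2891 0.0332] [[0.19, 0.982, 0.003], [0.982, -0.19, 0.001], [0.002, 0.003, -1.0]]
[[216.0, 213.0], [343.0, 213.0], [343.0, 295.0], [216.0, 295.0]] [[0.4965, 0.3163], [0.5529, 0.3054], [0.547, 0.2631], [0.4861, 0.2749]] [0.52062565 0.28993513]
[(np.float64(57.5), np.float64(-10.9)), (np.float64(42.6), np.float64(-97.9)), (np.float64(62.1), np.float64(169.1)), (np.float64(42.6), np.float64(75.9))]
```

```bash

python3 -m crank '[{"dx":-1,"dy":0,"dz":-8,"wx":0,"wy":0,"wz":0,"gripper":0.88},{"dx":-1,"dy":0,"dz":-16,"wx":0,"wy":0,"wz":0,"gripper":0.88},{"dx":-1,"dy":0,"dz":-24,"wx":0,"wy":0,"wz":0,"gripper":0.88},{"dx":-1,"dy":0,"dz":-24,"wx":0,"wy":0,"wz":0,"gripper":0.88}]' 30 | grep -E "pos|force"
python3 -m crank '[{"dx":0,"dy":0,"dz":-5,"wx":0,"wy":0,"wz":0,"gripper":0.88},{"dx":0,"dy":0,"dz":-10,"wx":0,"wy":0,"wz":0,"gripper":0.88},{"dx":0,"dy":0,"dz":-15,"wx":0,"wy":0,"wz":0,"gripper":0.88},{"dx":0,"dy":0,"dz":-15,"wx":0,"wy":0,"wz":0,"gripper":0.88}]' 30 | grep -E "pos|force"
```

```text
position: [0.5185, 0.2876, 0.0057]
wrist_force: [-1.0, 0.2, -0.6]
gripper_force: 0.0
position: [0.5187, 0.2878, -0.0092]
wrist_force: [-0.3, -0.1, -0.6]
gripper_force: 0.0
```

```bash

python3 -m crank '[{"dx":1,"dy":0,"dz":-4,"wx":0,"wy":0,"wz":0,"gripper":0.88},{"dx":1,"dy":0,"dz":-7,"wx":0,"wy":0,"wz":0,"gripper":0.88},{"dx":1,"dy":0,"dz":-7,"wx":0,"wy":0,"wz":0,"gripper":0.88}]' 40 | grep -E "pos|force"
python3 -m crank '[{"dx":0,"dy":0,"dz":0,"wx":0,"wy":0,"wz":0,"gripper":0.78},{"dx":0,"dy":0,"dz":0,"wx":0,"wy":0,"wz":0,"gripper":0.6},{"dx":0,"dy":0,"dz":0,"wx":0,"wy":0,"wz":0,"gripper":0.6},{"dx":0,"dy":0,"dz":0,"wx":0,"wy":0,"wz":0,"gripper":0.6},{"dx":0,"dy":0,"dz":0,"wx":0,"wy":0,"wz":0,"gripper":0.6}]' 40
```

```text
position: [0.5203, 0.288, -0.0155]
wrist_force: [-0.1, 0.5, -0.3]
gripper_force: 0.0
t: 10.75
position: [0.5209, 0.2884, -0.0146]
tcp_rot: [[0.19, 0.982, 0.0], [0.982, -0.19, 0.0], [0.0, 0.0, -1.0]]
wrist_force: [0.2, 0.2, 0.2]
grip_width: 0.695
gripper_force: 44.7
```

Gripped at 59 mm with 45 N. I lift, and carry it to the clear patch in front of the dock around (0.445, 0.05), turning by -70°.

```bash

python3 -m crank '[{"dx":0,"dy":0,"dz":10,"wx":0,"wy":0,"wz":0,"gripper":0.6},{"dx":0,"dy":0,"dz":25,"wx":0,"wy":0,"wz":0,"gripper":0.6},{"dx":0,"dy":0,"dz":50,"wx":0,"wy":0,"wz":0,"gripper":0.6},{"dx":0,"dy":0,"dz":80,"wx":0,"wy":0,"wz":0,"gripper":0.6},{"dx":0,"dy":0,"dz":110,"wx":0,"wy":0,"wz":0,"gripper":0.6},{"dx":0,"dy":0,"dz":135,"wx":0,"wy":0,"wz":0,"gripper":0.6},{"dx":0,"dy":0,"dz":140,"wx":0,"wy":0,"wz":0,"gripper":0.6},{"dx":-6,"dy":-20,"dz":140,"wx":0,"wy":0,"wz":-5,"gripper":0.6},{"dx":-12,"dy":-40,"dz":140,"wx":0,"wy":0,"wz":-11,"gripper":0.6},{"dx":-18,"dy":-60,"dz":140,"wx":0,"wy":0,"wz":-17,"gripper":0.6},{"dx":-25,"dy":-80,"dz":140,"wx":0,"wy":0,"wz":-23,"gripper":0.6},{"dx":-32,"dy":-100,"dz":140,"wx":0,"wy":0,"wz":-29,"gripper":0.6},{"dx":-38,"dy":-120,"dz":140,"wx":0,"wy":0,"wz":-35,"gripper":0.6},{"dx":-44,"dy":-140,"dz":140,"wx":0,"wy":0,"wz":-41,"gripper":0.6},{"dx":-50,"dy":-160,"dz":140,"wx":0,"wy":0,"wz":-47,"gripper":0.6},{"dx":-57,"dy":-180,"dz":140,"wx":0,"wy":0,"wz":-53,"gripper":0.6},{"dx":-64,"dy":-200,"dz":140,"wx":0,"wy":0,"wz":-59,"gripper":0.6},{"dx":-70,"dy":-220,"dz":140,"wx":0,"wy":0,"wz":-65,"gripper":0.6},{"dx":-76,"dy":-238,"dz":140,"wx":0,"wy":0,"wz":-70,"gripper":0.6},{"dx":-76,"dy":-238,"dz":140,"wx":0,"wy":0,"wz":-70,"gripper":0.6}]' 40
python3 -m crank '[{"dx":0,"dy":0,"dz":0,"wx":0,"wy":0,"wz":0,"gripper":0.6},{"dx":0,"dy":0,"dz":0,"wx":0,"wy":0,"wz":0,"gripper":0.6}]' 40
python3 look.py w7; python3 - <<'E'
from h import *
cv2.imwrite("pics/s7.png",env.camera("scene"))
s=env.state();print(np.degrees(np.arctan2(*s["tcp_rot"][[1,0],1])))
E
```

```text
t: 12.42
position: [0.4422, 0.0478, 0.1236]
tcp_rot: [[0.988, 0.152, -0.003], [0.152, -0.988, -0.002], [-0.004, 0.001, -1.0]]
wrist_force: [1.1, 0.1, -3.2]
grip_width: 0.695
gripper_force: 44.5
t: 12.58
position: [0.4444, 0.0505, 0.1246]
tcp_rot: [[0.987, 0.158, -0.001], [0.158, -0.987, 0.0], [-0.001, -0.001, -1.0]]
wrist_force: [0.2, -0.7, -2.1]
grip_width: 0.699
gripper_force: 44.5
12.6333 [0.4446 0.0507 0.1248] [[0.987, 0.159, -0.001], [0.159, -0.987, 0.0], [-0.0, -0.0, -1.0]]
-80.8678736776505
```

```bash

python3 -m crank '[{"dx":0,"dy":0,"dz":-25,"wx":0,"wy":0,"wz":0,"gripper":0.6},{"dx":0,"dy":0,"dz":-50,"wx":0,"wy":0,"wz":0,"gripper":0.6},{"dx":0,"dy":0,"dz":-75,"wx":0,"wy":0,"wz":0,"gripper":0.6},{"dx":0,"dy":0,"dz":-100,"wx":0,"wy":0,"wz":0,"gripper":0.6},{"dx":0,"dy":0,"dz":-120,"wx":0,"wy":0,"wz":0,"gripper":0.6},{"dx":0,"dy":0,"dz":-132,"wx":0,"wy":0,"wz":0,"gripper":0.6},{"dx":0,"dy":0,"dz":-138,"wx":0,"wy":0,"wz":0,"gripper":0.6},{"dx":0,"dy":0,"dz":-140,"wx":0,"wy":0,"wz":0,"gripper":0.6},{"dx":0,"dy":0,"dz":-140,"wx":0,"wy":0,"wz":0,"gripper":0.6}]' 40|grep -E "pos|force"
python3 -m crank '[{"dx":0,"dy":0,"dz":-1,"wx":0,"wy":0,"wz":0,"gripper":0.6},{"dx":0,"dy":0,"dz":-2,"wx":0,"wy":0,"wz":0,"gripper":0.6}]' 40|grep -E "pos|force"
python3 -m crank '[{"dx":0,"dy":0,"dz":-0.7,"wx":0,"wy":0,"wz":0,"gripper":0.6},{"dx":0,"dy":0,"dz":-1.4,"wx":0,"wy":0,"wz":0,"gripper":0.6}]' 40|grep -E "pos|force"
```

```text
position: [0.4449, 0.0507, -0.0149]
wrist_force: [-0.3, 0.3, -2.1]
gripper_force: 44.5
position: [0.4462, 0.0505, -0.0157]
wrist_force: [1.2, 1.0, -1.1]
gripper_force: 44.5
position: [0.4454, 0.0503, -0.0175]
wrist_force: [-0.4, -0.9, -2.5]
gripper_force: 44.5
```

```bash

python3 -m crank '[{"dx":0,"dy":0,"dz":-0.7,"wx":0,"wy":0,"wz":0,"gripper":0.6},{"dx":0,"dy":0,"dz":-1.4,"wx":0,"wy":0,"wz":0,"gripper":0.6}]' 40|grep -E "pos|wrist"
python3 -m crank '[{"dx":0,"dy":0,"dz":-0.7,"wx":0,"wy":0,"wz":0,"gripper":0.6},{"dx":0,"dy":0,"dz":-1.4,"wx":0,"wy":0,"wz":0,"gripper":0.6}]' 40|grep -E "pos|wrist"
```

```text
position: [0.4449, 0.0502, -0.0194]
wrist_force: [0.4, 0.9, -2.2]
position: [0.4449, 0.0502, -0.0197]
wrist_force: [-7.5, -0.6, 19.7]
```

Down on the worktop. I ease off, release, rise, turn 90° and look at the pack (numerically).

```bash

python3 -m crank '[{"dx":0,"dy":0,"dz":1,"wx":0,"wy":0,"wz":0,"gripper":0.72},{"dx":0,"dy":0,"dz":1,"wx":0,"wy":0,"wz":0,"gripper":0.88},{"dx":0,"dy":0,"dz":1,"wx":0,"wy":0,"wz":0,"gripper":0.88},{"dx":0,"dy":0,"dz":1,"wx":0,"wy":0,"wz":0,"gripper":0.88},{"dx":0,"dy":0,"dz":20,"wx":0,"wy":0,"wz":0,"gripper":0.88},{"dx":0,"dy":0,"dz":50,"wx":0,"wy":0,"wz":0,"gripper":0.88},{"dx":0,"dy":0,"dz":85,"wx":0,"wy":0,"wz":0,"gripper":0.88},{"dx":0,"dy":0,"dz":120,"wx":0,"wy":0,"wz":7,"gripper":0.88}]' 40|grep -E "pos|wrist"
python3 -m crank '[{"dx":0,"dy":0,"dz":0,"wx":0,"wy":0,"wz":83,"gripper":0.68},{"dx":0,"dy":0,"dz":0,"wx":0,"wy":0,"wz":83,"gripper":0.68},{"dx":0,"dy":0,"dz":0,"wx":0,"wy":0,"wz":83,"gripper":0.68},{"dx":0,"dy":0,"dz":0,"wx":0,"wy":0,"wz":83,"gripper":0.68},{"dx":0,"dy":0,"dz":0,"wx":0,"wy":0,"wz":83,"gripper":0.68},{"dx":0,"dy":0,"dz":0,"wx":0,"wy":0,"wz":83,"gripper":0.68},{"dx":0,"dy":0,"dz":0,"wx":0,"wy":0,"wz":83,"gripper":0.68},{"dx":0,"dy":0,"dz":0,"wx":0,"wy":0,"wz":83,"gripper":0.68},{"dx":0,"dy":0,"dz":0,"wx":0,"wy":0,"wz":83,"gripper":0.68},{"dx":0,"dy":0,"dz":0,"wx":0,"wy":0,"wz":83,"gripper":0.68},{"dx":0,"dy":0,"dz":0,"wx":0,"wy":0,"wz":83,"gripper":0.68},{"dx":0,"dy":0,"dz":0,"wx":0,"wy":0,"wz":83,"gripper":0.68},{"dx":0,"dy":0,"dz":0,"wx":0,"wy":0,"wz":83,"gripper":0.68},{"dx":0,"dy":0,"dz":0,"wx":0,"wy":0,"wz":83,"gripper":0.68},{"dx":0,"dy":0,"dz":0,"wx":0,"wy":0,"wz":83,"gripper":0.68}]' 40
python3 look.py w8
cat > blue.py <<'E'
import sys; from h import *
n=sys.argv[1];z=float(sys.argv[2]);im=cv2.imread(f"pics/{n}.png");c=dict(np.load(f"pics/{n}.npz"));hsv=cv2.cvtColor(im,cv2.COLOR_BGR2HSV)
m=cv2.inRange(hsv,(105,120,40),(130,255,255));m=cv2.morphologyEx(m,cv2.MORPH_CLOSE,np.ones((9,9)))
cn=max(cv2.findContours(m,0,2)[0],key=cv2.contourArea);b=cv2.boxPoints(cv2.minAreaRect(cn));P=np.array([ray(c,*p,z)[:2] for p in b]);print(b.round().tolist(),P.round(4).tolist(),P.mean(0))
e=[P[(i+1)%4]-P[i] for i in range(4)]; print([ (round(np.hypot(*x)*1000,1),round(np.degrees(np.arctan2(x[1],x[0])),1)) for x in e])
s=env.state();print(np.degrees(np.arctan2(*s["tcp_rot"][[1,0],1])))
E
python3 blue.py w8 .05
```

```text
position: [0.4435, 0.0502, 0.0994]
wrist_force: [1.1, 1.0, -0.5]
t: 16.02
position: [0.4446, 0.0503, 0.0988]
tcp_rot: [[-0.155, 0.988, -0.0], [0.988, 0.155, 0.0], [0.0, -0.0, -1.0]]
wrist_force: [-0.0, -0.1, -0.2]
grip_width: 0.679
gripper_force: 0.0
16.0667 [0.4446 0.0503 0.0989] [[-0.156, 0.988, -0.0], [0.988, 0.156, 0.0], [0.0, -0.0, -1.0]]
[[252.0, 162.0], [312.0, 162.0], [312.0, 248.0], [252.0, 248.0]] [[0.4208, 0.0782], [0.4586, 0.0841], [0.4695, 0.025], [0.4287, 0.0186]] [0.44439004 0.05148728]
[(np.float64(38.2), np.float64(8.9)), (np.float64(60.1), np.float64(-79.6)), (np.float64(41.3), np.float64(-171.1)), (np.float64(60.1), np.float64(97.5))]
8.957555842678804
```

```bash
python3 - <<'E'
from h import *
a=np.radians(9.2);D=np.array([[np.cos(a),-np.sin(a)],[np.sin(a),np.cos(a)]]);o=np.array([.5797,.0054])-D@[0,-.048];print("origin",o,"bay",o+D@[0,.051])
for n in("w2","w3","w5","w8"):
    im=cv2.cvtColor(cv2.imread(f"pics/{n}.png"),cv2.COLOR_BGR2GRAY);c=dict(np.load(f"pics/{n}.npz")); C=-c["R"].T@c["t"]; cd=D.T@(C[:2]-o)
    def prof(pts,z):
        r=[]
        for p in pts:
            u,v=proj(c,np.r_[o+D@np.array(p),z]); r.append(int(np.mean(im[int(round(v))-1:int(round(v))+2,int(round(u))])) if 1<v<418 and 0<u<559 else -1)
        return r
    print(n,"cam dock mm",(cd*1000).round(),C[2].round(3))
    print(" y 0..108 step2 @.074 x=-15:",prof([(-.015,y/1000) for y in range(0,110,2)],.074))
    print(" x -60..60 step 3 @.017 y=.065:",prof([(x/1000,.065) for x in range(-60,61,3)],.012))
E
```

```text
origin [0.5720257  0.05278254] bay [0.56387176 0.10312649]
w2 cam dock mm [ -6. 127.] 0.426
 y 0..108 step2 @.074 x=-15: [142, 143, 142, 141, 140, 136, 119, 98, 89, 72, 65, 65, 65, 65, 64, 56, 40, 14, 8, 7, 8, 10, 8, 10, 15, 9, 9, 9, 9, 8, 10, 14, 9, 6, 3, 2, 8, 7, 8, 14, 16, 16, 51, 123, 149, 145, 136, 103, 77, 66, 53, 52, 83, 91, 92]
 x -60..60 step 3 @.017 y=.065: [151, 149, 143, 56, 17, 19, 12, 11, 6, 10, 25, 60, 14, 10, 8, 10, 61, 62, 64, 62, 61, 63, 62, 63, 48, 11, 1, 12, 34, 54, 22, 4, 5, 6, 8, 5, 13, 79, 117, 150, 149]
w3 cam dock mm [-0. 29.] 0.318
 y 0..108 step2 @.074 x=-15: [148, 149, 148, 147, 148, 145, 127, 104, 81, 66, 10, 11, 11, 11, 3, 14, 14, 9, 16, 12, 11, 11, 14, 10, 13, 19, 7, 11, 18, 12, 12, 21, 18, 19, 18, 20, 24, 78, 107, -1, -1, -1, -1, -1, -1, -1, -1, -1, -1, -1, -1, -1, -1, -1, -1]
 x -60..60 step 3 @.017 y=.065: [151, 152, 151, 35, 22, 21, 20, 6, 9, 8, 34, 55, 22, 10, 10, 15, 75, 72, 74, 73, 75, 72, 72, 72, 70, 18, 9, 13, 32, 54, 16, 17, 10, 14, 14, 14, 13, 61, 132, 157, 156]
w5 cam dock mm [  8. 266.] 0.428
 y 0..108 step2 @.074 x=-15: [166, 164, 162, 163
[... 234 characters left out ...]
65: [166, 165, 157, 61, 24, 26, 23, 11, 59, 92, 109, 102, 108, 104, 111, 107, 99, 110, 101, 108, 105, 113, 105, 112, 108, 102, 109, 106, 111, 106, 113, 50, 10, 10, 10, 6, 11, 63, 142, 164, 165]
w8 cam dock mm [-126.   95.] 0.275
 y 0..108 step2 @.074 x=-15: [172, 172, 172, 170, 171, 168, 151, 127, 107, 87, 83, 84, 84, 84, 83, 82, 79, 39, 14, 14, 12, 9, 15, 18, 21, 15, 22, 18, 16, 14, 18, 15, 16, 21, 15, 19, 19, 22, 27, 24, 26, 26, 60, 173, 176, 173, 163, 128, 75, 108, 113, 113, 111, 110, 111]
 x -60..60 step 3 @.017 y=.065: [180, 180, 76, 15, 22, 26, 24, 14, 13, 14, 17, 75, 69, 14, 12, 17, 80, 85, 84, 86, 84, 85, 86, 85, 78, 19, 16, 21, 21, 50, 66, 18, 19, 19, 17, 20, 17, 170, 171, 170, 169]
```

The bay edges confirm the dock pose: bay centre (0.5639, 0.1031), yaw 9.2°. The pack stands at (0.4444, 0.0515), yaw 9°. I'll regrip it by its long faces.

```bash

python3 -m crank '[{"dx":0,"dy":0,"dz":-35,"wx":0,"wy":0,"wz":0.2,"gripper":0.68},{"dx":0,"dy":0,"dz":-65,"wx":0,"wy":0,"wz":0.2,"gripper":0.68},{"dx":0,"dy":0,"dz":-90,"wx":0,"wy":0,"wz":0.2,"gripper":0.68},{"dx":0,"dy":0,"dz":-106,"wx":0,"wy":0,"wz":0.2,"gripper":0.68},{"dx":0,"dy":0,"dz":-115,"wx":0,"wy":0,"wz":0.2,"gripper":0.68},{"dx":0,"dy":0,"dz":-115,"wx":0,"wy":0,"wz":0.2,"gripper":0.68}]' 40|grep -E "pos|wrist"
python3 -m crank '[{"dx":0,"dy":0,"dz":0,"wx":0,"wy":0,"wz":0,"gripper":0.55},{"dx":0,"dy":0,"dz":0,"wx":0,"wy":0,"wz":0,"gripper":0.4},{"dx":0,"dy":0,"dz":0,"wx":0,"wy":0,"wz":0,"gripper":0.4},{"dx":0,"dy":0,"dz":0,"wx":0,"wy":0,"wz":0,"gripper":0.4},{"dx":0,"dy":0,"dz":0,"wx":0,"wy":0,"wz":0,"gripper":0.4}]' 40
```

```text
position: [0.4425, 0.0502, -0.0181]
wrist_force: [-1.0, 0.3, 0.1]
t: 16.98
position: [0.4459, 0.0504, -0.0149]
tcp_rot: [[-0.161, 0.987, 0.002], [0.987, 0.161, 0.0], [-0.0, 0.002, -1.0]]
wrist_force: [0.9, -0.5, 2.6]
grip_width: 0.461
gripper_force: 42.1
```

```bash

python3 -m crank '[{"dx":0,"dy":0,"dz":10,"wx":0,"wy":0,"wz":0,"gripper":0.4},{"dx":0,"dy":0,"dz":35,"wx":0,"wy":0,"wz":0,"gripper":0.4},{"dx":0,"dy":0,"dz":65,"wx":0,"wy":0,"wz":0,"gripper":0.4},{"dx":0,"dy":0,"dz":95,"wx":0,"wy":0,"wz":0,"gripper":0.4},{"dx":0,"dy":0,"dz":110,"wx":0,"wy":0,"wz":0,"gripper":0.4},{"dx":20,"dy":9,"dz":112,"wx":0,"wy":0,"wz":0,"gripper":0.4},{"dx":45,"dy":20,"dz":112,"wx":0,"wy":0,"wz":0,"gripper":0.4},{"dx":70,"dy":31,"dz":112,"wx":0,"wy":0,"wz":0,"gripper":0.4},{"dx":95,"dy":42,"dz":112,"wx":0,"wy":0,"wz":0,"gripper":0.4},{"dx":112,"dy":49,"dz":112,"wx":0,"wy":0,"wz":0,"gripper":0.4},{"dx":119,"dy":52,"dz":112,"wx":0,"wy":0,"wz":0,"gripper":0.4},{"dx":119,"dy":52,"dz":112,"wx":0,"wy":0,"wz":0,"gripper":0.4},{"dx":119,"dy":52,"dz":112,"wx":0,"wy":0,"wz":0,"gripper":0.4},{"dx":119,"dy":52,"dz":112,"wx":0,"wy":0,"wz":0,"gripper":0.4}]' 40
python3 look.py w9; python3 blue.py w9 .162
```

```text
t: 18.15
position: [0.562, 0.1018, 0.0956]
tcp_rot: [[-0.161, 0.987, -0.002], [0.987, 0.161, -0.0], [-0.0, -0.002, -1.0]]
wrist_force: [0.4, 0.7, -2.5]
grip_width: 0.462
gripper_force: 41.7
18.2 [0.5621 0.1017 0.0957] [[-0.161, 0.987, -0.002], [0.987, 0.161, -0.0], [-0.0, -0.002, -1.0]]
[[224.0, 225.0], [338.0, 225.0], [338.0, 377.0], [224.0, 377.0]] [[0.5377, 0.1322], [0.5747, 0.1382], [0.5876, 0.0773], [0.5447, 0.0703]] [0.56118739 0.10449263]
[(np.float64(37.4), np.float64(9.3)), (np.float64(62.2), np.float64(-78.0)), (np.float64(43.5), np.float64(-170.7)), (np.float64(62.3), np.float64(96.4))]
9.239566058466568
```

```bash

python3 -m crank '[{"dx":2,"dy":0,"dz":-10,"wx":0,"wy":0,"wz":0,"gripper":0.4},{"dx":2,"dy":0,"dz":-20,"wx":0,"wy":0,"wz":0,"gripper":0.4},{"dx":2,"dy":0,"dz":-30,"wx":0,"wy":0,"wz":0,"gripper":0.4},{"dx":2,"dy":0,"dz":-30,"wx":0,"wy":0,"wz":0,"gripper":0.4},{"dx":2,"dy":0,"dz":-36,"wx":0,"wy":0,"wz":0,"gripper":0.4},{"dx":2,"dy":0,"dz":-42,"wx":0,"wy":0,"wz":0,"gripper":0.4},{"dx":2,"dy":0,"dz":-45,"wx":0,"wy":0,"wz":0,"gripper":0.4}]' 40|grep -E "pos|wrist"
python3 -m crank '[{"dx":0,"dy":0,"dz":-6,"wx":0,"wy":0,"wz":0,"gripper":0.4},{"dx":0,"dy":0,"dz":-12,"wx":0,"wy":0,"wz":0,"gripper":0.4},{"dx":0,"dy":0,"dz":-18,"wx":0,"wy":0,"wz":0,"gripper":0.4},{"dx":0,"dy":0,"dz":-18,"wx":0,"wy":0,"wz":0,"gripper":0.4}]' 40|grep -E "pos|wrist"
```

```text
position: [0.5653, 0.1022, 0.05]
wrist_force: [-0.7, 0.2, -2.2]
position: [0.5644, 0.1021, 0.0313]
wrist_force: [-1.0, 0.2, -3.2]
```

```bash

python3 -m crank '[{"dx":0,"dy":0,"dz":-6,"wx":0,"wy":0,"wz":0,"gripper":0.4},{"dx":0,"dy":0,"dz":-12,"wx":0,"wy":0,"wz":0,"gripper":0.4},{"dx":0,"dy":0,"dz":-18,"wx":0,"wy":0,"wz":0,"gripper":0.4},{"dx":0,"dy":0,"dz":-24,"wx":0,"wy":0,"wz":0,"gripper":0.4},{"dx":0,"dy":0,"dz":-26,"wx":0,"wy":0,"wz":0,"gripper":0.4},{"dx":0,"dy":0,"dz":-26,"wx":0,"wy":0,"wz":0,"gripper":0.4}]' 40|grep -E "pos|wrist"
python3 -m crank '[{"dx":0,"dy":0,"dz":-1.5,"wx":0,"wy":0,"wz":0,"gripper":0.4},{"dx":0,"dy":0,"dz":-3,"wx":0,"wy":0,"wz":0,"gripper":0.4},{"dx":0,"dy":0,"dz":-4,"wx":0,"wy":0,"wz":0,"gripper":0.4},{"dx":0,"dy":0,"dz":-4,"wx":0,"wy":0,"wz":0,"gripper":0.4}]' 40|grep -E "pos|wrist"
```

```text
position: [0.5648, 0.1022, 0.0059]
wrist_force: [-0.5, 0.6, -2.1]
position: [0.5657, 0.1023, 0.003]
wrist_force: [-0.5, 1.1, -1.8]
```

```bash

python3 -m crank '[{"dx":-1,"dy":0,"dz":-1,"wx":0,"wy":0,"wz":0,"gripper":0.4},{"dx":-1,"dy":0,"dz":-2,"wx":0,"wy":0,"wz":0,"gripper":0.4},{"dx":-1,"dy":0,"dz":-3,"wx":0,"wy":0,"wz":0,"gripper":0.4},{"dx":-1,"dy":0,"dz":-3,"wx":0,"wy":0,"wz":0,"gripper":0.4}]' 40|grep -E "pos|wrist"
python3 -m crank '[{"dx":0,"dy":0,"dz":-0.7,"wx":0,"wy":0,"wz":0,"gripper":0.4},{"dx":0,"dy":0,"dz":-1.4,"wx":0,"wy":0,"wz":0,"gripper":0.4}]' 40|grep -E "pos|wrist"
```

```text
position: [0.5645, 0.1022, -0.0002]
wrist_force: [0.2, -0.3, -1.5]
position: [0.5648, 0.1023, -0.0014]
wrist_force: [0.3, -0.6, -2.2]
```

```bash

python3 -m crank '[{"dx":0,"dy":0,"dz":-0.7,"wx":0,"wy":0,"wz":0,"gripper":0.4},{"dx":0,"dy":0,"dz":-1.4,"wx":0,"wy":0,"wz":0,"gripper":0.4}]' 40|grep -E "pos|wrist"
python3 -m crank '[{"dx":0,"dy":0,"dz":-0.7,"wx":0,"wy":0,"wz":0,"gripper":0.4},{"dx":0,"dy":0,"dz":-1.4,"wx":0,"wy":0,"wz":0,"gripper":0.4}]' 40|grep -E "pos|wrist"
```

```text
position: [0.5647, 0.1023, -0.0029]
wrist_force: [0.6, 0.1, 1.6]
position: [0.5648, 0.1023, -0.0029]
wrist_force: [-5.9, -1.0, 12.9]
```

Seated: contact at the predicted height, 13 N. I ease off, release, rise and check numerically.

```bash

python3 -m crank '[{"dx":0,"dy":0,"dz":1.2,"wx":0,"wy":0,"wz":0,"gripper":0.5},{"dx":0,"dy":0,"dz":1.2,"wx":0,"wy":0,"wz":0,"gripper":0.62},{"dx":0,"dy":0,"dz":1.2,"wx":0,"wy":0,"wz":0,"gripper":0.62},{"dx":0,"dy":0,"dz":1.2,"wx":0,"wy":0,"wz":0,"gripper":0.62},{"dx":0,"dy":0,"dz":15,"wx":0,"wy":0,"wz":0,"gripper":0.62},{"dx":0,"dy":0,"dz":40,"wx":0,"wy":0,"wz":0,"gripper":0.62},{"dx":0,"dy":0,"dz":75,"wx":0,"wy":0,"wz":0,"gripper":0.62},{"dx":0,"dy":0,"dz":110,"wx":0,"wy":0,"wz":0,"gripper":0.62},{"dx":0,"dy":0,"dz":145,"wx":0,"wy":0,"wz":0,"gripper":0.62},{"dx":0,"dy":0,"dz":145,"wx":0,"wy":0,"wz":0,"gripper":0.62},{"dx":0,"dy":0,"dz":145,"wx":0,"wy":0,"wz":0,"gripper":0.62}]' 40|grep -E "t:|pos|wrist"
python3 look.py w10; python3 blue.py w10 .062
python3 - <<'E'
from h import *
a=np.radians(9.2);D=np.array([[np.cos(a),-np.sin(a)],[np.sin(a),np.cos(a)]]);o=np.array([.57203,.05278])
im=cv2.imread("pics/w10.png");c=dict(np.load("pics/w10.npz"))
g=cv2.cvtColor(im,cv2.COLOR_BGR2GRAY)
# white mark on bar: find bright blob on bar top z .113 near axis
for nm,dirs in(("-x",(-1,0)),("+y",(0,1)),("+x",(1,0)),("-y",(0,-1))):
    r=[]
    for k in range(0,34,3):
        u,v=proj(c,np.r_[o+D@(np.array([0,-.048])+np.array(dirs)*k/1000),.113]); r.append(int(g[int(v),int(u)]) if 0<v<420 and 0<u<560 else -1)
    print(nm,r)
E
```

```text
t: 21.7
position: [0.5673, 0.1026, 0.1442]
tcp_rot: [[-0.161, 0.987, 0.007], [0.987, 0.161, 0.001], [-0.0, 0.007, -1.0]]
wrist_force: [0.5, -0.0, -0.2]
21.75 [0.5653 0.1024 0.1417] [[-0.161, 0.987, 0.002], [0.987, 0.161, 0.0], [-0.0, 0.002, -1.0]]
[[250.0, 153.0], [304.0, 153.0], [304.0, 230.0], [250.0, 230.0]] [[0.54, 0.1297], [0.5787, 0.1359], [0.5895, 0.0766], [0.5481, 0.07]] [0.5640827  0.10303366]
[(np.float64(39.2), np.float64(9.2)), (np.float64(60.3), np.float64(-79.7)), (np.float64(41.9), np.float64(-170.9)), (np.float64(60.2), np.float64(97.7))]
9.252954735347666
-x [29, 28, 80, 156, 152, 154, 153, 154, 155, 152, 84, 91]
+y [29, 6, 6, 11, 8, 12, 4, 7, 6, 0, 13, 10]
+x [29, 25, 30, 24, 24, 27, 20, 16, 22, 20, 75, 84]
-y [29, 28, 59, 89, 156, 167, 163, 179, 161, 116, 79, 31]
```

The pack is at (0.5641, 0.1030) and matches the bay centre. Its apparent size fits the fully-home height, and the pointer is at -x (off). I go to the isolator with the fingers across the bar.

```bash

python3 -m crank '[{"dx":15,"dy":-97,"dz":0,"wx":0,"wy":0,"wz":90,"gripper":0.45},{"dx":15,"dy":-97,"dz":0,"wx":0,"wy":0,"wz":90,"gripper":0.45},{"dx":15,"dy":-97,"dz":0,"wx":0,"wy":0,"wz":90,"gripper":0.45},{"dx":15,"dy":-97,"dz":0,"wx":0,"wy":0,"wz":90,"gripper":0.45},{"dx":15,"dy":-97,"dz":0,"wx":0,"wy":0,"wz":90,"gripper":0.45},{"dx":15,"dy":-97,"dz":0,"wx":0,"wy":0,"wz":90,"gripper":0.45},{"dx":15,"dy":-97,"dz":0,"wx":0,"wy":0,"wz":90,"gripper":0.45},{"dx":15,"dy":-97,"dz":0,"wx":0,"wy":0,"wz":90,"gripper":0.45},{"dx":15,"dy":-97,"dz":0,"wx":0,"wy":0,"wz":90,"gripper":0.45},{"dx":15,"dy":-97,"dz":0,"wx":0,"wy":0,"wz":90,"gripper":0.45},{"dx":15,"dy":-97,"dz":0,"wx":0,"wy":0,"wz":90,"gripper":0.45},{"dx":15,"dy":-97,"dz":0,"wx":0,"wy":0,"wz":90,"gripper":0.45},{"dx":15,"dy":-97,"dz":0,"wx":0,"wy":0,"wz":90,"gripper":0.45},{"dx":15,"dy":-97,"dz":0,"wx":0,"wy":0,"wz":90,"gripper":0.45},{"dx":15,"dy":-97,"dz":0,"wx":0,"wy":0,"wz":90,"gripper":0.45},{"dx":15,"dy":-97,"dz":0,"wx":0,"wy":0,"wz":90,"gripper":0.45},{"dx":15,"dy":-97,"dz":0,"wx":0,"wy":0,"wz":90,"gripper":0.45}]' 30
```

```text
t: 23.17
position: [0.5792, 0.0053, 0.1399]
tcp_rot: [[-0.987, -0.159, -0.001], [-0.159, 0.987, 0.0], [0.001, 0.0, -1.0]]
wrist_force: [-0.1, -0.5, -0.4]
grip_width: 0.448
gripper_force: 0.0
```

Right over the axis. I descend to z 0.056 and pinch.

```bash

python3 -m crank '[{"dx":0,"dy":0,"dz":-30,"wx":0,"wy":0,"wz":0,"gripper":0.45},{"dx":0,"dy":0,"dz":-55,"wx":0,"wy":0,"wz":0,"gripper":0.45},{"dx":0,"dy":0,"dz":-72,"wx":0,"wy":0,"wz":0,"gripper":0.45},{"dx":0,"dy":0,"dz":-83,"wx":0,"wy":0,"wz":0,"gripper":0.45},{"dx":0,"dy":0,"dz":-83,"wx":0,"wy":0,"wz":0,"gripper":0.45},{"dx":0,"dy":0,"dz":-83,"wx":0,"wy":0,"wz":0,"gripper":0.1},{"dx":0,"dy":0,"dz":-83,"wx":0,"wy":0,"wz":0,"gripper":0.1},{"dx":0,"dy":0,"dz":-83,"wx":0,"wy":0,"wz":0,"gripper":0.1},{"dx":0,"dy":0,"dz":-83,"wx":0,"wy":0,"wz":0,"gripper":0.1}]' 30
```

```text
t: 23.92
position: [0.5809, 0.0056, 0.0593]
tcp_rot: [[-0.987, -0.161, 0.003], [-0.161, 0.987, 0.0], [-0.003, -0.0, -1.0]]
wrist_force: [0.2, 1.1, 1.3]
grip_width: 0.157
gripper_force: 34.1
```

```bash

python3 -m crank '[{"dx":0,"dy":0,"dz":0,"wx":0,"wy":0,"wz":-7,"gripper":0.1},{"dx":0,"dy":0,"dz":0,"wx":0,"wy":0,"wz":-14,"gripper":0.1},{"dx":0,"dy":0,"dz":0,"wx":0,"wy":0,"wz":-21,"gripper":0.1},{"dx":0,"dy":0,"dz":0,"wx":0,"wy":0,"wz":-28,"gripper":0.1},{"dx":0,"dy":0,"dz":0,"wx":0,"wy":0,"wz":-35,"gripper":0.1},{"dx":0,"dy":0,"dz":0,"wx":0,"wy":0,"wz":-42,"gripper":0.1}]' 30 | grep -E "pos|wrist|tcp"
python3 -m crank '[{"dx":0,"dy":0,"dz":0,"wx":0,"wy":0,"wz":-7,"gripper":0.1},{"dx":0,"dy":0,"dz":0,"wx":0,"wy":0,"wz":-14,"gripper":0.1},{"dx":0,"dy":0,"dz":0,"wx":0,"wy":0,"wz":-21,"gripper":0.1},{"dx":0,"dy":0,"dz":0,"wx":0,"wy":0,"wz":-28,"gripper":0.1},{"dx":0,"dy":0,"dz":0,"wx":0,"wy":0,"wz":-35,"gripper":0.1},{"dx":0,"dy":0,"dz":0,"wx":0,"wy":0,"wz":-42,"gripper":0.1},{"dx":0,"dy":0,"dz":0,"wx":0,"wy":0,"wz":-49,"gripper":0.1},{"dx":0,"dy":0,"dz":0,"wx":0,"wy":0,"wz":-49.5,"gripper":0.1}]' 30| grep -E "pos|wrist|tcp"
python3 -c "
from station import env; print(env.state()['wrist_torque'])"
```

```text
position: [0.5807, 0.0048, 0.0593]
tcp_rot: [[-0.838, 0.546, 0.002], [0.546, 0.838, -0.001], [-0.002, 0.0, -1.0]]
wrist_force: [-0.4, -1.3, 1.8]
position: [0.5798, 0.0043, 0.0592]
tcp_rot: [[-0.134, 0.991, 0.0], [0.991, 0.134, -0.002], [-0.002, 0.0, -1.0]]
wrist_force: [-3.7, -2.9, 5.5]
[-0.45015659  0.71097047  0.63039124]
```

At the on stop. I release, rise and take a last look.

```bash

python3 -m crank '[{"dx":0,"dy":0,"dz":0,"wx":0,"wy":0,"wz":1.4,"gripper":0.45},{"dx":0,"dy":0,"dz":0,"wx":0,"wy":0,"wz":1.4,"gripper":0.45},{"dx":0,"dy":0,"dz":0,"wx":0,"wy":0,"wz":1.4,"gripper":0.45},{"dx":0,"dy":0,"dz":0,"wx":0,"wy":0,"wz":1.4,"gripper":0.45},{"dx":0,"dy":0,"dz":30,"wx":0,"wy":0,"wz":1.4,"gripper":0.45},{"dx":0,"dy":0,"dz":65,"wx":0,"wy":0,"wz":1.4,"gripper":0.45},{"dx":0,"dy":0,"dz":100,"wx":0,"wy":0,"wz":1.4,"gripper":0.45},{"dx":0,"dy":0,"dz":140,"wx":0,"wy":0,"wz":1.4,"gripper":0.45},{"dx":0,"dy":60,"dz":180,"wx":0,"wy":0,"wz":1.4,"gripper":0.45},{"dx":-20,"dy":90,"dz":195,"wx":0,"wy":0,"wz":1.4,"gripper":0.45},{"dx":-20,"dy":90,"dz":195,"wx":0,"wy":0,"wz":1.4,"gripper":0.45},{"dx":-20,"dy":90,"dz":195,"wx":0,"wy":0,"wz":1.4,"gripper":0.45},{"dx":-20,"dy":90,"dz":195,"wx":0,"wy":0,"wz":1.4,"gripper":0.45}]' 30|grep -E "t:|pos|wrist"
python3 look.py w11; python3 blue.py w11 .062
```

```text
t: 26.17
position: [0.5602, 0.0964, 0.254]
tcp_rot: [[-0.162, 0.987, 0.003], [0.987, 0.162, 0.0], [-0.0, 0.003, -1.0]]
wrist_force: [0.9, -0.6, -0.7]
26.2167 [0.5597 0.0955 0.2527] [[-0.161, 0.987, 0.0], [0.987, 0.161, -0.0], [-0.001, 0.0, -1.0]]
[[267.0, 186.0], [267.0, 129.0], [306.0, 129.0], [306.0, 186.0]] [[0.5491, 0.0702], [0.5401, 0.1294], [0.5791, 0.1358], [0.59, 0.0769]] [0.56456721 0.10309577]
[(np.float64(59.9), np.float64(98.6)), (np.float64(39.5), np.float64(9.3)), (np.float64(59.9), np.float64(-79.5)), (np.float64(41.5), np.float64(-170.7))]
9.256202413248397
```

View pics/w11.png

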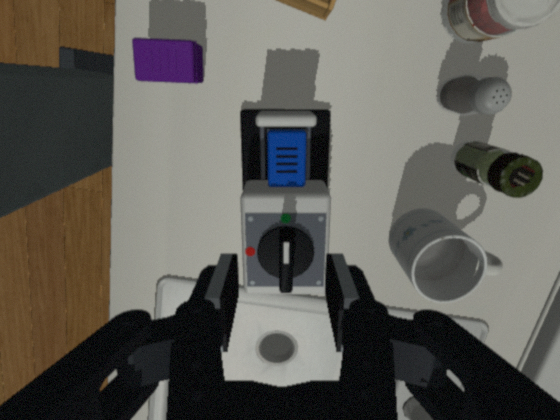

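The blue pack sits square in the bay at (287,157). The bar lies along the dock's y with its mark towards the green dot at (287,218). Nothing else has moved, so I'll hand the job in.

```bash
python3 -c "
from station import env; print(env.sign_off())"
```

```text
the job is handed in; nothing more can be done
None
```

The blue pack is fully home in the dock's bay, the isolator is back at on (green dot), nothing else was seen to move, and the job was handed in at about 26 s; no verdict came back.

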